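# Knock the jammed steel ball out of its parts tube

## Robot

A 6-joint arm with a two-finger parallel gripper is mounted at the origin on the work surface. World frame = base frame: x ahead of the robot, y to its left, z up, the work surface at z = 0. Lengths are in m, angles in rad, forces in N, time in s.
With the tool pointing down it reaches from about 0.35 to 0.85 m from the base axis. Payload 8.1 kg.
Tool frame: the origin (TCP) lies midway between the tips of the shut fingers; the grasp point (between the pads) lies 19 mm behind it (r.tcp_to_grasp is the distance from the TCP to the grasp point, in m); z points along the fingers, y is the direction in which the jaws open and shut (so a half turn about z gives the same grasp; the last joint's range is limited). The gripper opens to 85 mm and grips with 20 to 120 N. Pads are 22 mm wide; open, the fingers measure 114 mm over their backs; the gripper's body (76 mm by 85 mm) begins 54 mm behind the grasp point. The pads swing forward as they close: fully open they stand 13 mm farther back than shut.
Start: joints at [-1.188, 0.13, 1.488, -0, 1.523, -0.085], TCP at [0.271, -0.536, 0.231] pointing down, gripper open.
Joint ranges: [-2.96, 2.96], [-0.89, 2.26], [0.02, 2.5], [-1.34, 4.48], [0, 2.73], [-2.66, 2.66]. Speed limits (rad/s): [2.39, 2.39, 2.79, 3.14, 3.14, 3.14].

## Interface

Orientations are given as [roll, pitch, yaw] about the fixed x, y, z axes, in that order (R = Rz(yaw) Ry(pitch) Rx(roll)).
In Python, from plant import r gives the robot as it stands.
- The arm moves only by the tool move_arm, never from a script. Its argument "series" is a list of rows, each a list of 5 numbers: the shift along the world's x, y, z in m, then the turn about the world's z in degrees, then the finger opening in m, from 0 to 0.0854. A call has 1 to 5 rows; each row shifts and turns the commanded pose from where the row before left it; what a row does not reach is not made up. A row lasts 1/12 s, in which the tool goes at most 41.7 mm and 7.16 degrees, less where a joint would pass 70% of its speed; a pose out of reach is approached as far as the arm can. A call with a gripper value outside its range is refused whole. The fingers move at their own pace and stop on an object; "grip_force" is the grip in N (left out, the last holds). Time passes only in rows, so rows that do not move let the fingers close. It gives the time, the measured TCP pose, the force and the opening at its end, in the units of the state.
- r.state(): the state, without advancing time (a new reading comes with each control period).
- r.camera(name): name is "scene" or "side" or "wrist"; returns the picture (400x640x3 uint8, blue, green, red); there is no depth.
- r.camera_model(name): a dict with "intrinsics" (3x3 intrinsics, pixels), "k1" (the pictures are not rectified: a ray, as slopes to the right and down, at radius r is drawn at 1 + k1 r^2 times it, then the intrinsics apply), "R" (3x3) and "t" (3): a world point X has camera coordinates R X + t. Camera axes: x right, y down, z forward; pixel columns grow to the right and rows downward; lengths in m; the calibration is good to about 2 mm. A picture is of the moment at which its call begins: read the wrist's pose just before it. camera_model takes no time and is no camera call; for the wrist camera it gives the pose at the moment of the call.
- r.finish_job(): hands the job in, once; it reports no verdict.
The state is a dict: "time": time; "joints": joint angles; "qd": joint speeds; "tau": joint torques, N m; "position": TCP position; "ee_rot": TCP orientation; "ft_force": force on the tool from outside, world axes, zero at the start; "moment": the same for the moment, N m; "finger_gap": opening from 0.0 (shut) to 1.0 (fully open).
Only numpy, scipy, OpenCV 4.12 (cv2) and the standard library are available. Lean on these libraries where they do the work, as an engineer would, in place of code of your own. Each camera call takes 0.05 s, during which the arm holds its last target.

## Task

A steel ball is jammed in the mouth of the clear parts tube with the blue end. Pick up that tube, tip it mouth-down over the steel tray and tap its rim briskly on the tray's edge until the ball comes loose and drops into the tray. Then lay the empty tube back flat in its own place on the grey rest and let go.

Things in the scene. Friction and masses are not known exactly. Their poses are not given: they have to be found in the camera images.
- tube: Clear rectangular plastic tube with a blue closed end, 130 mm long, 28 mm wide, 34 mm high, walls 3 mm, 70 g, lying on the rest, its axis 37 mm above the table. Origin: on its axis at mid-length. x runs along the tube: open mouth at x = -65 mm, blue end at +65 mm; z up as it lies. Springy cheeks under the roof of the neck pinch the ball 6 mm off its floor: tipping does not free it, but a few brisk taps of the rim on an edge below it do.
- ball_center (a point): Centre of the steel ball, 18 mm across, 24 g, jammed in the tube's neck: it starts 55 mm from the tube's origin towards the mouth, 1 mm above the axis, and comes free when jolts have moved it about 2 mm towards the tube's floor; then it rolls out if the mouth is tipped down.
- tray: Fixed open steel tray, 150 mm (x) by 170 mm (y) outside, 36 mm high, walls 6 mm thick with square top edges, floor 6 mm thick. Origin: centre of its underside, on the table; z up.
- rest: Fixed grey rest, 115 (x) by 232 mm (y); origin: centre of its underside. Tubes lie along its x at y = -76, 0 and 76 mm (the others, with orange and green ends, are empty), on two cross bars 12 mm wide at x = -42 and 42 mm, tops 20 mm above the table; 14 mm fins on the bars part the places. Between the bars is only a 4 mm base, so fingers can straddle a tube's middle.

How it is judged:
On the way, in this order (a step that is already met when the one before it is completed fails the run):
1. The tube, mouth tipped at least 20 degrees below level and with the ball still in it, is tapped on the tray's edge (contact force between tube and tray above 2 N and angle between tube's own x axis and vertical below 1.22 rad and distance between ball_center and tube below 0.066 m and height (world z) of tube above 0.045 m).
2. The ball has come out of the tube and lies in the tray (x of ball_center in the frame of tray between -0.07 and 0.07 m and y of ball_center in the frame of tray between -0.08 and 0.08 m and height (world z) of ball_center below 0.025 m and distance between ball_center and tube above 0.07 m), for 0.2 s.
At the end, for the whole second after the job is handed in: The ball lies on the tray's floor, and the tube lies at rest, flat in its own place on the rest: within 25 mm of where it began and within 11 degrees of the rest's x axis (x of ball_center in the frame of tray between -0.07 and 0.07 m and y of ball_center in the frame of tray between -0.08 and 0.08 m and height (world z) of ball_center below 0.025 m and distance of tube from where it was at the start of the episode below 0.025 m and angle between the x axis of tube and the x axis of rest, either way round below 0.2 rad and height (world z) of tube below 0.042 m and linear speed of tube below 0.03 m/s); the robot touches nothing.
It also fails if it takes over 51 s, if anything falls off the work surface, if the arm or the gripper's body presses on something with over 40 N, if the wrist force passes 120 N, or if a joint passes its speed limit or range.

## Working session

There is one attempt and no reset: what is moved stays moved. The work goes in short steps, Python scripts to look and compute and a tool call to move; the robot and the scene stay as the last step left them, time stands still between calls to the robot, and variables do not carry over. Pictures are saved under pics/ and viewed, and the job is handed in when it is done.

Besides the shell and the picture viewer there is one more tool, called after ">>>" in YAML: its name, and indented under it one key for each argument. move_arm: Moves the arm, as the interface text tells. Its arguments: {"type":"object","properties":{"series":{"type":"array","items":{"type":"array","items":{"type":"number"}}},"grip_force":{"type":"number"}},"required":["series"]}

```bash
ls; mkdir -p pics; python3 - <<'E'
from plant import r
import cv2
print(r.state(), r.tcp_to_grasp)
for n in ("scene","side","wrist"):
    m=r.camera_model(n); print(n,m)
    cv2.imwrite(f"pics/{n}0.png",r.camera(n))
E
```

```text
pics
{'time': 0.0, 'joints': array([-1.18836898e+00,  1.31159726e-01,  1.48930466e+00, -1.58832346e-05,
        1.52297688e+00, -8.53842985e-02]), 'qd': array([ 2.04408069e-04,  1.94695511e-06, -6.42564310e-04, -8.08313008e-04,
        1.47833435e-03,  9.26497308e-04]), 'tau': array([ 1.94902168e-03, -5.69389987e+01, -5.00555706e+01,  9.91979687e-05,
        1.42883405e-02, -3.12701775e-05]), 'position': array([ 0.27037664, -0.53500798,  0.23023134]), 'ee_rot': array([-3.13974942e+00, -1.41845418e-04,  4.67812286e-01]), 'ft_force': array([0.03273587, 0.12393806, 0.07418254]), 'moment': array([ 0.04571615,  0.07037789, -0.01635779]), 'finger_gap': 1.0041650354520248} 0.0187
scene {'intrinsics': array([[491.28462781,   0.        , 329.875678  ],
       [  0.        , 491.28462781, 200.52536822],
       [  0.        ,   0.        ,   1.        ]]), 'k1': -0.14019304915844003, 'R': array([[ 0.83073605,  0.5564288 ,  0.01626647],
       [ 0.41206977, -0.59503935, -0.69001933],
       [-0.37426744,  0.57992686, -0.72360813]]), 't': array([-0.44310341, -0.1541225 ,  1.14744999])}
side {'intrinsics': array([[361.73918479,   0.        , 322.06734958],
       [  0.        , 361.73918479, 206.35869455],
       [  0.        ,   0.        ,   1.        ]]), 'k1': -0.06291130753354976, 'R': array([[ 0.9673954 , -0.25235006, -0.02157747],
       [-0.1824335 , -0.63519504, -0.75049669],
       [ 0.17568198,  0.7299635 , -0.66052186]]), 't': array([-0.49268103,  0.14033267,  0.59701279])}
wrist {'intrinsics': array([[324.29915327,   0.        , 326.27038517],
       [  0.        , 324.29915327, 200.94322564],
       [  0.        ,   0.        ,   1.        ]]), 'k1': -0.047288413750987184, 'R': array([[ 4.50004711e-01, -8.93026041e-01, -5.01139009e-04],
       [-8.44989431e-01, -4.25980020e-01,  3.23317003e-01],
       [-2.88943978e-01, -1.45070717e-01, -9.46290581e-01]]), 't': array([-0.5990107 , -0.04261777,  0.38137364])}
```

View pics/scene0.png

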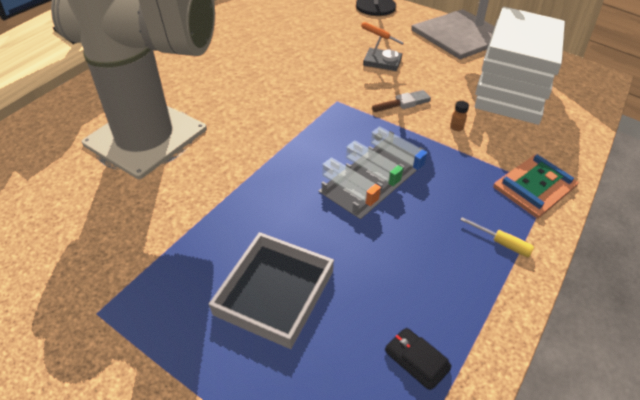

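View pics/side0.png

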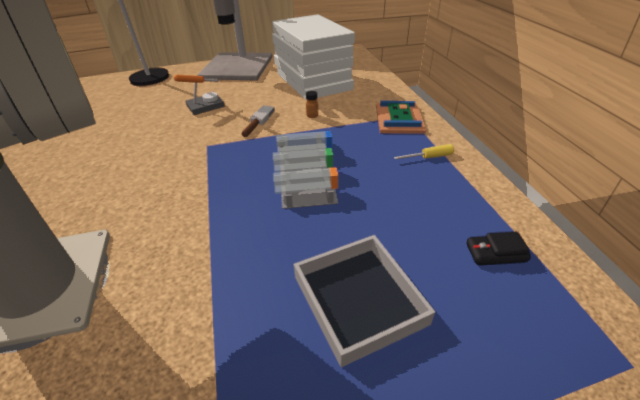

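View pics/wrist0.png

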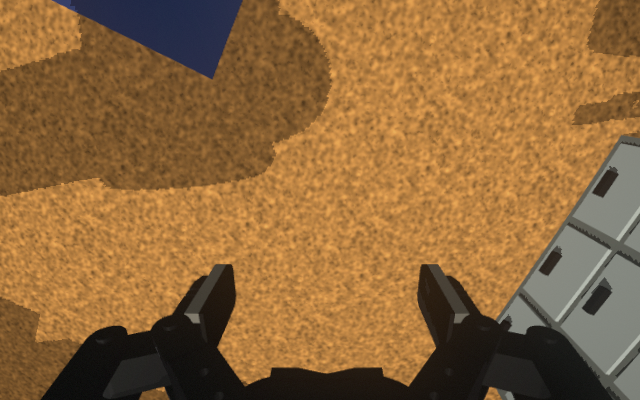

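The scene view shows the tray around (272,288) and the rest around (368,180). The blue tube lies on the far side, with its blue end near (421,156) and its mouth near (378,135). I'll enlarge these.

```bash
cat > h.py <<'E'
import numpy as np, cv2
from plant import r
def ray(m,u,v):
    K=m['intrinsics'];p=cv2.undistortPoints(np.array([[[u,v]]],float),K,np.array([m['k1'],0,0,0,0.]),)[0,0]
    R=m['R'];o=-R.T@m['t'];return o,R.T@np.array([p[0],p[1],1])
def at(m,u,v,z):
    o,d=ray(m,u,v);return o+d*(z-o[2])/d[2]
def proj(m,X):
    c=m['R']@np.asarray(X,float)+m['t'];a=c[:2]/c[2];a=a*(1+m['k1']*(a@a));K=m['intrinsics'];return K[0,0]*a[0]+K[0,2],K[1,1]*a[1]+K[1,2]
def crop(src,dst,x,y,w,h,s):
    im=cv2.imread(src) if isinstance(src,str) else src
    cv2.imwrite(dst,cv2.resize(im[y:y+h,x:x+w],None,fx=s,fy=s,interpolation=cv2.INTER_CUBIC))
E
python3 - <<'E'
from h import *
crop("pics/scene0.png","pics/s_rest.png",310,115,130,100,6)
crop("pics/scene0.png","pics/s_tray.png",200,225,150,125,5)
crop("pics/side0.png","pics/d_rest.png",260,120,95,95,6)
crop("pics/side0.png","pics/d_tray.png",285,230,155,130,5)
E
```

```text
(no output)
```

View pics/s_rest.png

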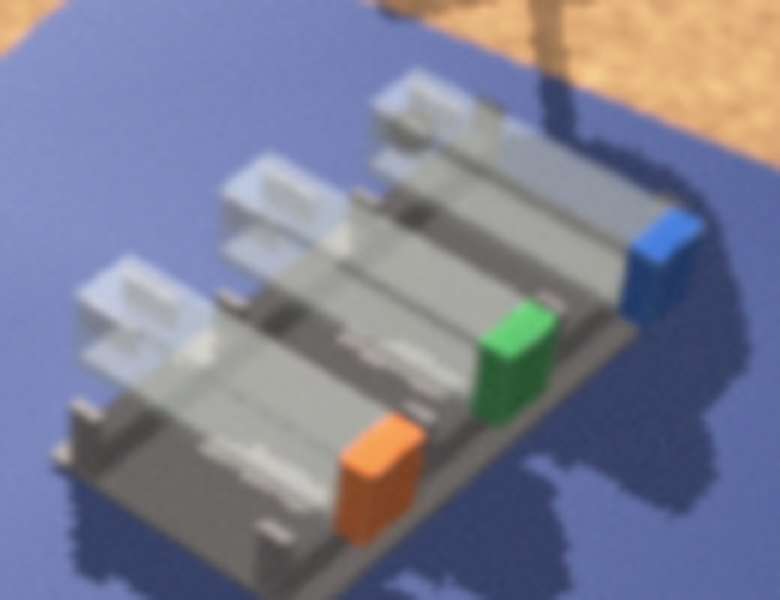

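View pics/s_tray.png

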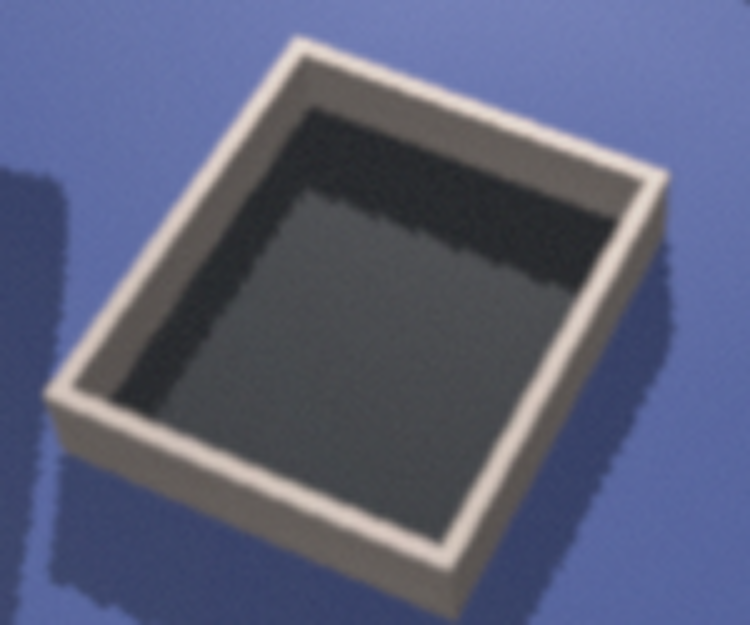

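View pics/d_rest.png

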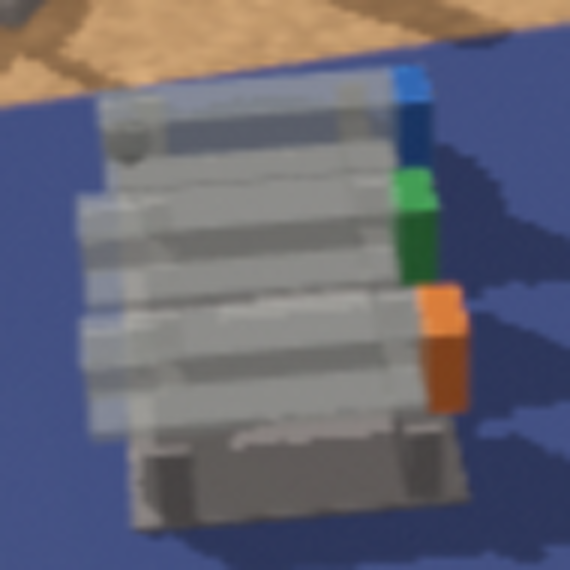

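View pics/d_tray.png

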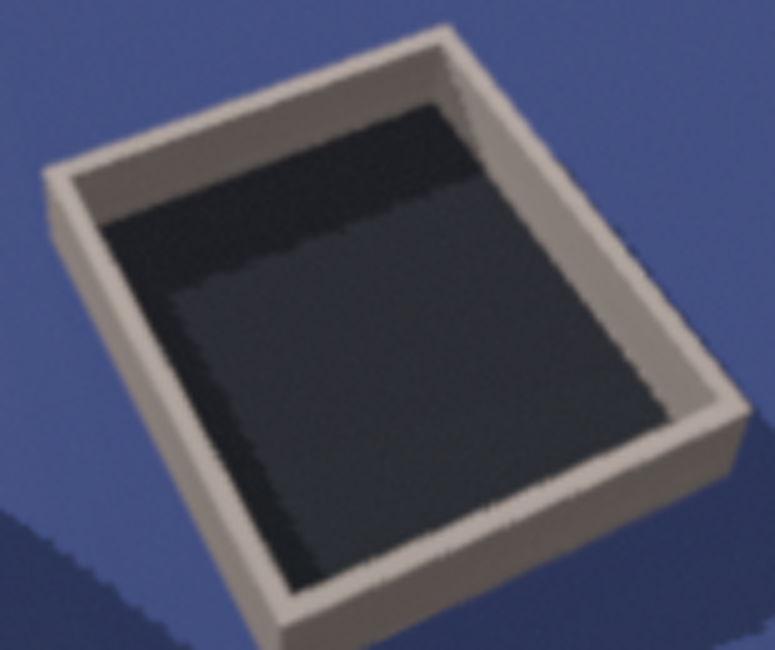

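```bash
python3 - <<'E'
from h import *
np.set_printoptions(precision=4,suppress=True)
S=r.camera_model("scene");D=r.camera_model("side")
def do(m,l,ox,oy,s,z):
    for u,v in l: print(at(m,u/s+ox,v/s+oy,z)[:2])
print("tray scene");do(S,[(298,38),(668,175),(455,568),(48,395)],200,225,5,.036)
print("tray side");do(D,[(447,27),(748,408),(280,628),(45,172)],285,230,5,.036)
print("blue scene: capfar,capR,capnear,mouthfar,mouthnear");do(S,[(678,205),(704,228),(655,262),(413,68),(372,98)],310,115,6,.054)
print("blue side: capfarR,capnearR,mouthfar");do(D,[(425,68),(432,98),(98,95)],260,120,6,.054)
print("green scene");do(S,[(532,298),(557,318),(508,357),(268,152),(222,190)],310,115,6,.054)
print("orange scene");do(S,[(397,412),(427,428),(375,478),(125,255),(78,293)],310,115,6,.054)
print("orange side");do(D,[(460,287),(468,335),(82,318),(88,365)],260,120,6,.054)
print("rest side corners");do(D,[(133,530),(468,500)],260,120,6,.0)
print("rest scene corners");do(S,[(55,460)],310,115,6,.004)
E
```

```text
tray scene
[ 0.4405 -0.095 ]
[ 0.5872 -0.0697]
[ 0.6169 -0.2344]
[ 0.4698 -0.2609]
tray side
[ 0.5858 -0.0691]
[ 0.6149 -0.2346]
[ 0.4674 -0.2611]
[ 0.4387 -0.0947]
blue scene: capfar,capR,capnear,mouthfar,mouthnear
[0.5902 0.272 ]
[0.6035 0.266 ]
[0.5972 0.2394]
[0.4731 0.2857]
[0.4697 0.2612]
blue side: capfarR,capnearR,mouthfar
[0.6016 0.2664]
[0.5979 0.2432]
[0.4728 0.2835]
green scene
[0.5706 0.1978]
[0.5825 0.1937]
[0.578  0.1669]
[0.4547 0.2123]
[0.4525 0.1848]
orange scene
[0.5604 0.1225]
[0.5723 0.1216]
[0.5699 0.092 ]
[0.4436 0.136 ]
[0.4413 0.1105]
orange side
[0.5726 0.1182]
[0.5673 0.0909]
[0.4438 0.1372]
[0.4417 0.1103]
rest side corners
[0.4475 0.0861]
[0.5614 0.0695]
rest scene corners
[0.4525 0.0807]
```

>>> move_arm:
  series:
    - [0.0135,0.037,0,-7,0.06]
    - [0.0135,0.037,0,-7,0.06]
    - [0.0135,0.037,0,-7,0.06]
    - [0.0135,0.037,0,-7,0.06]
    - [0.0135,0.037,0,-7,0.06]
  grip_force: 20

```text
time: 0.57
position: [0.3378, -0.3496, 0.2308]
ee_rot: [-3.141, 0.0, -0.146]
ft_force: [0.5, -0.3, 0.5]
finger_gap: 0.704
```

>>> move_arm:
  series:
    - [0.0135,0.037,0,0,0.06]
    - [0.0135,0.037,0,0,0.06]
    - [0.0135,0.037,0,0,0.06]
    - [0.0135,0.037,0,0,0.06]
    - [0.0135,0.037,0,0,0.06]

```text
time: 0.98
position: [0.4053, -0.1647, 0.2312]
ee_rot: [3.142, -0.0, -0.14]
ft_force: [-0.4, -0.3, -0.8]
finger_gap: 0.698
```

>>> move_arm:
  series:
    - [0.0135,0.037,0,0,0.06]
    - [0.0135,0.037,0,0,0.06]
    - [0.0135,0.037,0,0,0.06]
    - [0.0135,0.037,0,0,0.06]
    - [0.0135,0.037,0,0,0.06]

```text
time: 1.4
position: [0.4729, 0.0205, 0.2313]
ee_rot: [3.142, -0.0, -0.14]
ft_force: [0.4, -0.0, -0.3]
finger_gap: 0.701
```

>>> move_arm:
  series:
    - [0.0135,0.038,0,0,0.06]
    - [0.0135,0.038,0,0,0.06]
    - [0.0135,0.038,0,0,0.06]
    - [0.0135,0.038,-0.01,0,0.06]
    - [0.0135,0.038,-0.02,0,0.06]

```text
time: 1.82
position: [0.541, 0.2086, 0.2049]
ee_rot: [-3.14, -0.004, -0.139]
ft_force: [0.8, -0.1, 1.0]
finger_gap: 0.702
```

>>> move_arm:
  series:
    - [0.013,0.039,-0.01,0,0.06]
    - [0,0.01,-0.03,0,0.06]
    - [0,0,0,0,0.06]

```text
time: 2.07
position: [0.5488, 0.2562, 0.1562]
ee_rot: [3.138, 0.008, -0.136]
ft_force: [-1.5, -1.0, -1.7]
finger_gap: 0.703
```

```bash
python3 - <<'E'
from h import *
m=r.camera_model("wrist");cv2.imwrite("pics/w1.png",r.camera("wrist"));s=r.state();print(s['position'],s['ee_rot'])
for X in [(0.6,0.2537,.054),(.4713,.273,.054),(.5533,.2603,.054)]: print(proj(m,X))
import pickle;pickle.dump(m,open("w1.pkl","wb"))
E
```

```text
[0.54918635 0.25452602 0.15844151] [ 3.13776696  0.00710944 -0.13712637]
(np.float64(319.18443987838555), np.float64(133.30047635440008))
(np.float64(318.5466789271307), np.float64(282.7210362551201))
(np.float64(319.41211218420443), np.float64(193.22610136921696))
```

View pics/w1.png

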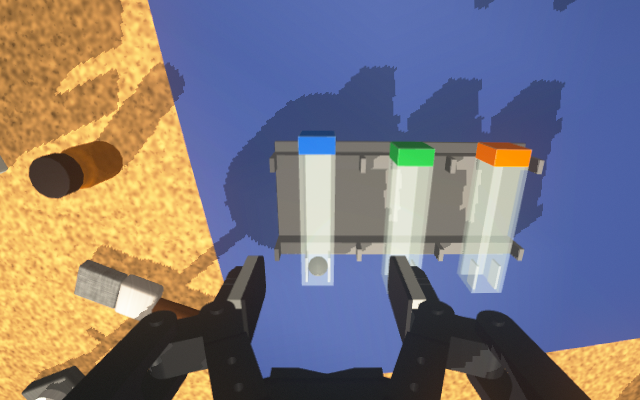

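The wrist view shows the blue cap's top edge at about (317,135), the mouth at about (317,286) and the ball at (318,266). The far bar's inner edge is at row ~155. Next I'll work out the exact tube pose and the bar clearance.

```bash
python3 - <<'E'
from h import *
import pickle;m=pickle.load(open("w1.pkl","rb"))
crop("pics/w1.png","pics/w1c.png",260,120,130,180,3.3)
m2=r.camera_model("wrist");print(r.state()['position'],r.state()['ee_rot'])
for u,v,z in [(317,135,.054),(317,286,.054),(318,154,.02),(318,238,.02)]: print(at(m,u,v,z),at(m2,u,v,z))
E
```

```text
[0.54918635 0.25452602 0.15844151] [ 3.13776696  0.00710944 -0.13712637]
[0.59897538 0.25550408 0.054     ] [0.59920607 0.25386566 0.054     ]
[0.46812773 0.27485057 0.054     ] [0.4672226  0.27350146 0.054     ]
[0.5781411  0.25846502 0.02      ] [0.57827432 0.25684012 0.02      ]
[0.49836686 0.27016656 0.02      ] [0.49789021 0.26870525 0.02      ]
```

View pics/w1c.png

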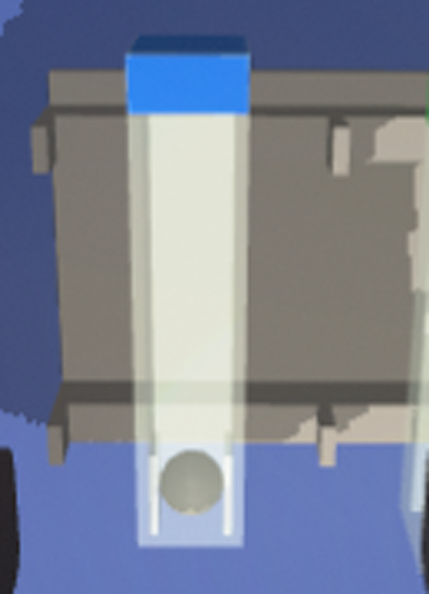

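```bash
python3 - <<'E'
from h import *
import pickle;m=pickle.load(open("w1.pkl","rb"))
c=np.array([.5335,.264]);a=np.radians(-8.4);ex=np.array([np.cos(a),np.sin(a)])
for x,z in [(57.5,.004),(48,.02),(36,.02),(36,.004),(-36,.004),(-36,.02),(-48,.02),(-57.5,.004)]:
    p=c+ex*x/1000; u,v=proj(m,[*p,z]); print(x,z,round((v-120)*3.3))
E
```

```text
57.5 0.004 56
48 0.02 101
36 0.02 146
36 0.004 133
-36 0.004 367
-36 0.02 390
-48 0.02 428
-57.5 0.004 431
```

>>> move_arm:
  series:
    - [0,0.005,-0.035,-0.5,0.06]
    - [0,0,-0.035,0,0.06]
    - [0,0,-0.035,0,0.06]
    - [0,0,-0.02,0,0.06]
    - [0,0,0,0,0.06]

```text
time: 2.53
position: [0.5486, 0.2564, 0.0334]
ee_rot: [3.137, 0.007, -0.15]
ft_force: [-0.4, -0.2, -0.4]
finger_gap: 0.707
```

>>> move_arm:
  series:
    - [0,0.005,-0.008,0,0.06]
    - [0,0,-0.01,0,0.06]
    - [0,0,0,0,0.028]
    - [0,0,0,0,0.02]
    - [0,0,0,0,0.02]

```text
time: 2.95
position: [0.5531, 0.2643, 0.0215]
ee_rot: [-3.141, -0.002, -0.148]
ft_force: [1.4, 0.1, -0.2]
finger_gap: 0.328
```

>>> move_arm:
  series:
    - [0,0,0,0,0.02]
    - [0,0,0,0,0.02]
    - [0,0,0,0,0.02]

```text
time: 3.2
position: [0.5531, 0.2643, 0.0214]
ee_rot: [-3.141, -0.002, -0.148]
ft_force: [-0.8, -0.9, 6.1]
finger_gap: 0.328
```

>>> move_arm:
  series:
    - [0,0,0.02,0,0.02]
    - [0,0,0.03,0,0.02]
    - [0,0,0.035,0,0.02]
    - [0,0,0.035,0,0.02]
    - [0,0,0.0,0,0.02]

```text
time: 3.62
position: [0.5564, 0.2658, 0.1492]
ee_rot: [-3.135, -0.011, -0.148]
ft_force: [1.2, 1.0, 0.5]
finger_gap: 0.325
```

```bash
python3 - <<'E'
from h import *
cv2.imwrite("pics/d2.png",r.camera("side"));s=r.state();print(s['time'],s['position'],s['ee_rot'],s['finger_gap'],s['ft_force'])
crop("pics/d2.png","pics/d2c.png",220,40,180,180,3.3)
E
```

```text
3.6667 [0.55532234 0.26537627 0.14582841] [-3.1367722  -0.00846643 -0.14837148] 0.3242704787814584 [ 0.5619778   0.38930418 -0.25628722]
```

View pics/d2c.png

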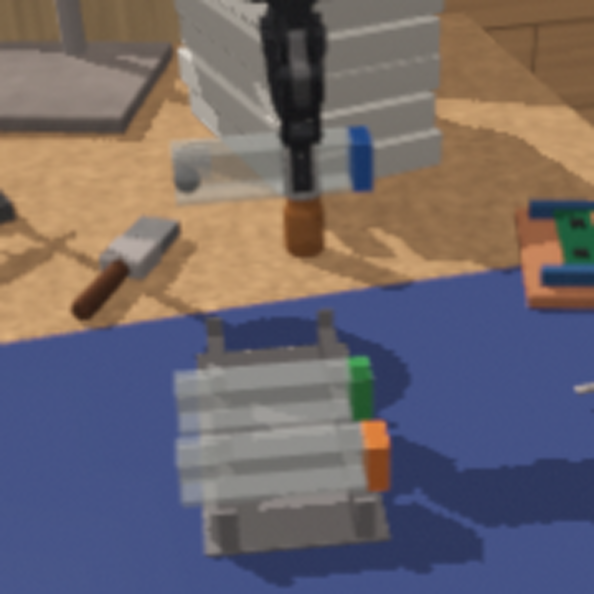

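```bash
python3 - <<'E'
from h import *
D=r.camera_model("side")
for p in [(470,248),(530,250),(490,233),(480,262),(397,157),(454,152)]: print(p,at(D,*p,0.01)[:2])
E
```

```text
(470, 248) [ 0.74841427 -0.12188797]
(530, 250) [ 0.84903057 -0.15629517]
(490, 233) [ 0.80445884 -0.09946638]
(480, 262) [ 0.74757989 -0.15503866]
(397, 157) [0.73973127 0.18040544]
(454, 152) [0.88085685 0.16253879]
```

>>> move_arm:
  series:
    - [0.013,-0.036,0,3.7,0.02]
    - [0.013,-0.036,0,3.7,0.02]
    - [0.013,-0.036,0,3.7,0.02]
    - [0.013,-0.036,0,3.7,0.02]
    - [0.013,-0.036,0,3.7,0.02]

```text
time: 4.08
position: [0.6164, 0.0825, 0.1383]
ee_rot: [-3.141, 0.002, 0.178]
ft_force: [1.1, 0.7, -1.6]
finger_gap: 0.324
```

>>> move_arm:
  series:
    - [0.013,-0.036,0,0,0.02]
    - [0.013,-0.036,0,0,0.02]
    - [0.013,-0.036,0,0,0.02]
    - [0.013,-0.036,0,0,0.02]
    - [0.013,-0.036,0,0,0.02]

```text
time: 4.5
position: [0.6814, -0.0976, 0.138]
ee_rot: [-3.141, 0.002, 0.174]
ft_force: [1.0, 0.6, -0.9]
finger_gap: 0.321
```

>>> move_arm:
  series:
    - [0.013,-0.036,0,0,0.02]
    - [0,0,0,0,0.02]
    - [0,0,0,0,0.02]

```text
time: 4.75
position: [0.6942, -0.1345, 0.1374]
ee_rot: [-3.14, 0.003, 0.171]
ft_force: [-0.8, 1.3, -1.4]
finger_gap: 0.329
```

>>> move_arm:
  series:
    - [-0.002,0.025,0,0,0.02]
    - [-0.002,0.024,-0.02,0,0.02]
    - [0,0,-0.035,0,0.02]
    - [0,0,-0.035,0,0.02]
    - [0,0,-0.018,0,0.02]

```text
time: 5.17
position: [0.6873, -0.0801, 0.026]
ee_rot: [-3.139, 0.007, 0.177]
ft_force: [-1.2, 0.8, -2.1]
finger_gap: 0.324
```

>>> move_arm:
  series:
    - [0,0,0,0,0.02]
    - [0,0,0,0,0.02]

```text
time: 5.33
position: [0.689, -0.0814, 0.0297]
ee_rot: [-3.14, 0.004, 0.176]
ft_force: [0.4, -0.3, 0.4]
finger_gap: 0.321
```

```bash
python3 - <<'E'
from h import *
s=r.state();print(s['time'],s['position'],s['ee_rot'],s['ft_force'])
cv2.imwrite("pics/d3.png",r.camera("side"))
crop("pics/d3.png","pics/d3c.png",340,130,180,180,3.3)
E
```

```text
5.3333 [ 0.68898492 -0.08144161  0.02971599] [-3.13967516  0.00434681  0.17558573] [ 0.39798233 -0.32915124  0.44606487]
```

View pics/d3c.png

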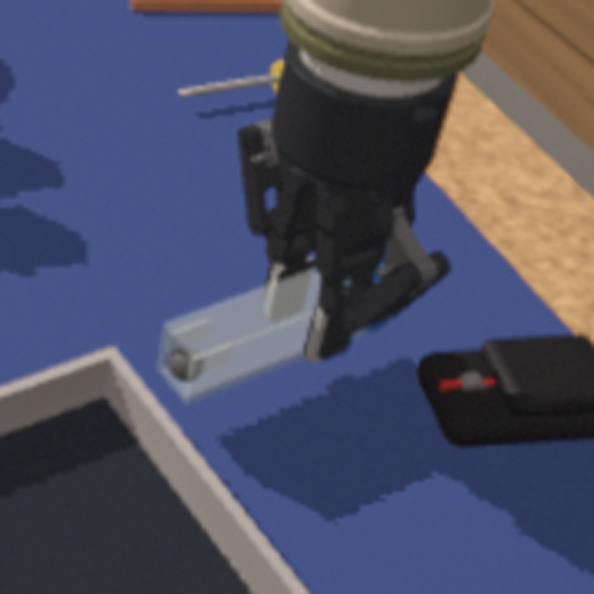

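>>> move_arm:
  series:
    - [-0.005,-0.001,-0.004,0,0.02]
    - [-0.005,-0.001,0,0,0.02]
    - [-0.003,0,0,0,0.02]
    - [0,0,0,0,0.02]

```text
time: 5.72
position: [0.6779, -0.0853, 0.0291]
ee_rot: [3.141, -0.001, 0.174]
ft_force: [0.1, 0.3, -1.2]
finger_gap: 0.326
```

>>> move_arm:
  series:
    - [-0.002,0,0,0,0.02]
    - [0,0,0.002,0,0.02]
    - [-0.002,0,0.003,0,0.02]
    - [-0.002,0,0.003,0,0.02]

```text
time: 6.05
position: [0.6725, -0.0851, 0.0365]
ee_rot: [3.141, -0.001, 0.174]
ft_force: [4.0, -0.7, -2.5]
finger_gap: 0.321
```

```bash
python3 - <<'E'
from h import *
s=r.state();print(s['time'],s['position'],s['ee_rot'],s['ft_force'])
cv2.imwrite("pics/d4.png",r.camera("side"))
crop("pics/d4.png","pics/d4c.png",350,170,130,120,4.5)
E
```

```text
6.05 [ 0.67249906 -0.08506183  0.03646328] [ 3.14114832e+00 -1.17537385e-03  1.74482573e-01] [ 3.95582714 -0.68683622 -2.50553626]
```

View pics/d4c.png

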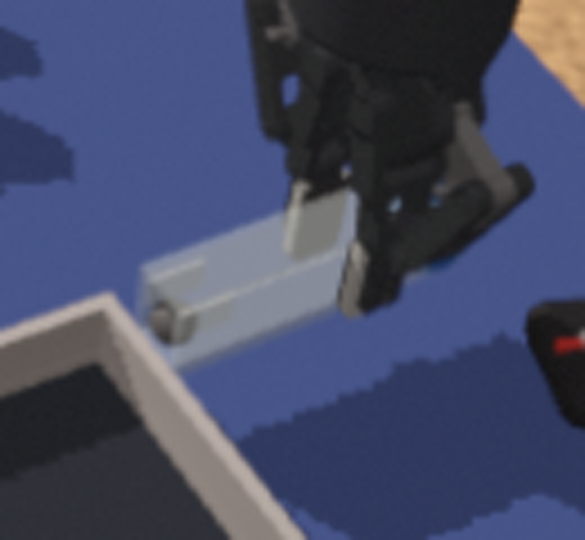

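>>> move_arm:
  series:
    - [-0.003,-0.0005,0.002,0,0.02]
    - [-0.003,-0.0005,0.002,0,0.02]
    - [-0.003,-0.0005,0.002,0,0.02]

```text
time: 6.35
position: [0.6676, -0.0863, 0.0453]
ee_rot: [3.139, -0.01, 0.175]
ft_force: [14.8, 2.8, 2.0]
finger_gap: 0.325
```

```bash
python3 - <<'E'
from h import *
s=r.state();print(s['time'],s['position'],s['ee_rot'],s['ft_force'])
cv2.imwrite("pics/d5.png",r.camera("side"))
crop("pics/d5.png","pics/d5c.png",350,170,130,120,4.5)
E
```

```text
6.35 [ 0.66759878 -0.08627055  0.04526761] [ 3.13944734 -0.01016765  0.17453213] [14.83048411  2.75962226  1.98590349]
```

View pics/d5c.png

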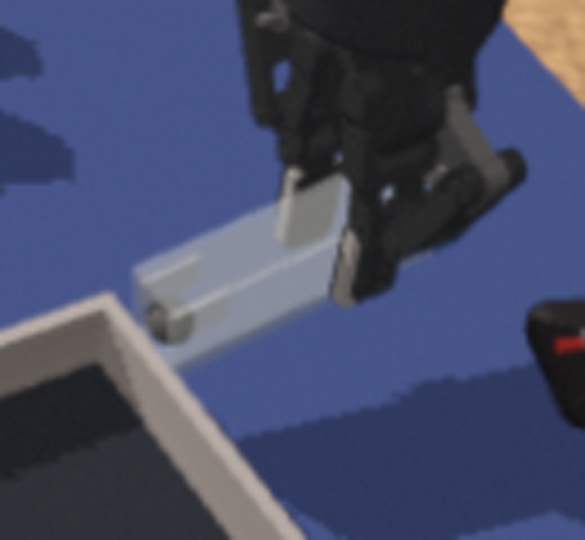

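>>> move_arm:
  series:
    - [-0.001,0,0.004,0,0.02]
    - [-0.001,0,0.004,0,0.02]
    - [-0.001,-0.0005,0.004,0,0.02]
    - [-0.002,0,0.004,0,0.02]

```text
time: 6.73
position: [0.659, -0.0872, 0.0589]
ee_rot: [3.141, -0.002, 0.175]
ft_force: [3.5, -1.1, -0.9]
finger_gap: 0.324
```

```bash
python3 - <<'E'
from h import *
s=r.state();print(s['time'],s['position'],s['ee_rot'],s['ft_force'])
cv2.imwrite("pics/d6.png",r.camera("side"))
crop("pics/d6.png","pics/d6c.png",350,170,130,120,4.5)
E
```

```text
6.7333 [ 0.65900686 -0.08715186  0.05891209] [ 3.14078489e+00 -2.19869507e-03  1.74523770e-01] [ 3.52594658 -1.14741529 -0.91781895]
```

View pics/d6c.png

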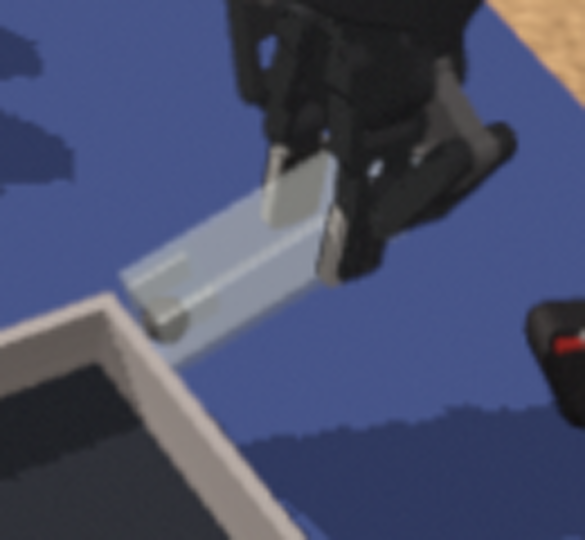

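>>> move_arm:
  series:
    - [-0.003,-0.0005,0.005,0,0.02]
    - [-0.003,-0.0005,0.005,0,0.02]
    - [-0.004,-0.001,0.005,0,0.02]
    - [-0.004,-0.001,0.005,0,0.02]

```text
time: 7.12
position: [0.6427, -0.0899, 0.0777]
ee_rot: [-3.141, 0.002, 0.174]
ft_force: [-0.2, -0.0, -0.9]
finger_gap: 0.327
```

```bash
python3 - <<'E'
from h import *
s=r.state();print(s['time'],s['position'],s['ee_rot'],s['ft_force'])
cv2.imwrite("pics/d7.png",r.camera("side"))
crop("pics/d7.png","pics/d7c.png",340,150,130,130,4.5)
E
```

```text
7.1167 [ 0.64274829 -0.08987159  0.0776567 ] [-3.14082488e+00  2.09827171e-03  1.74402778e-01] [-0.19447754 -0.04113179 -0.89283834]
```

View pics/d7c.png

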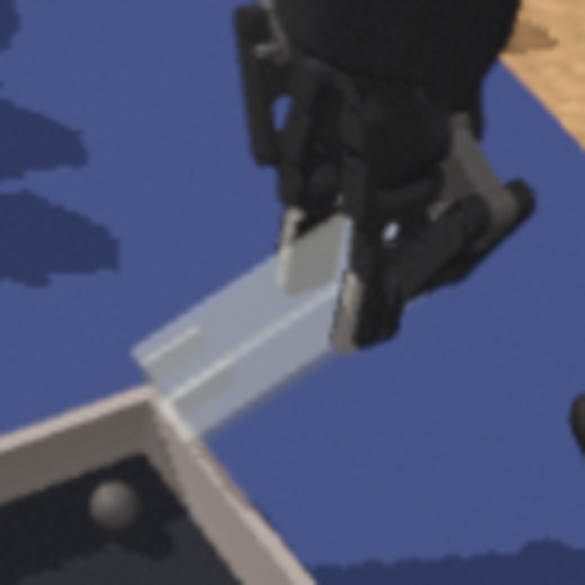

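The ball is already out of the tube and in the tray, at about (365,262). It came free as the rim snapped past the wall edge. I'll measure where the ball lies and how far the tube was tilted.

```bash
python3 - <<'E'
from h import *
D=r.camera_model("side")
b=at(D,365,262,.015);d=b[:2]-[.5275,-.165];c,s=np.cos(.172),np.sin(.172)
print("ball",b,"tray",d@[c,s],d@[-s,c])
def tube(P,th,grip=.02):
    G=np.array([P[0],P[1],P[2]+.0156]);a=.174
    h=np.array([np.cos(a),np.sin(a),0]);ex=h*np.cos(th)+np.array([0,0,np.sin(th)]);ez=-h*np.sin(th)+np.array([0,0,np.cos(th)]);ey=np.array([-np.sin(a),np.cos(a),0])
    return [G+ex*(x-grip)+ey*y+ez*z for x,y,z in [(-.065,-.014,-.017),(-.065,.014,-.017),(-.065,.014,.017),(-.065,-.014,.017),(0,-.014,-.017),(0,.014,.017),(0,-.014,.017)]]
for P,(ox,oy),l in [((.659,-.0872,.0589),(350,170),(14,17,20,23)),((.6427,-.0899,.0777),(340,150),(15,18,21,24,27,30))]:
    for t in l: print(t,[tuple(int(q) for q in np.round((np.array(proj(D,X))-[ox,oy])*4.5)) for X in tube(P,np.radians(t))], "lip z",round(tube(P,np.radians(t))[0][2],4))
E
```

```text
ball [ 0.55719504 -0.10456915  0.015     ] tray 0.039599804783609444 0.054456756477801675
14 [(150, 379), (111, 328), (98, 273), (139, 324), (300, 294), (250, 189), (295, 237)] lip z 0.0374
17 [(154, 384), (115, 334), (98, 281), (139, 333), (302, 295), (248, 192), (293, 240)] lip z 0.0334
20 [(158, 389), (119, 339), (99, 290), (139, 341), (305, 295), (247, 195), (291, 243)] lip z 0.0295
23 [(163, 394), (124, 343), (100, 297), (140, 349), (307, 295), (245, 198), (290, 246)] lip z 0.0256
15 [(161, 451), (122, 399), (106, 342), (147, 394), (316, 362), (262, 254), (308, 303)] lip z 0.0549
18 [(166, 456), (126, 405), (106, 351), (147, 403), (318, 363), (261, 257), (306, 306)] lip z 0.0509
21 [(170, 461), (131, 410), (107, 360), (147, 412), (320, 363), (259, 261), (304, 309)] lip z 0.047
24 [(176, 466), (136, 415), (109, 368), (149, 420), (323, 363), (258, 264), (303, 312)] lip z 0.0432
27 [(181, 470), (142, 419), (111, 375), (151, 427), (326, 363), (256, 267), (301, 315)] lip z 0.0396
30 [(187, 474), (148, 423), (113, 383), (153, 434), (328, 363), (255, 270), (300, 318)] lip z 0.0361
```

```bash
python3 - <<'E'
from h import *
import pickle
m=r.camera_model("wrist");pickle.dump(m,open("w8.pkl","wb"))
cv2.imwrite("pics/w8.png",r.camera("wrist"))
cv2.imwrite("pics/s8.png",r.camera("scene"))
cv2.imwrite("pics/d8.png",r.camera("side"))
crop("pics/s8.png","pics/s8c.png",240,180,130,100,6)
crop("pics/d8.png","pics/d8c.png",355,170,80,80,7.5)
s=r.state();print(s['position'],s['ee_rot'],s['ft_force'])
E
```

```text
[ 0.64371754 -0.09001359  0.07792909] [-3.14148140e+00  2.88126833e-04  1.74212802e-01] [ 0.84968749  0.59668439 -1.07780174]
```

View pics/s8c.png

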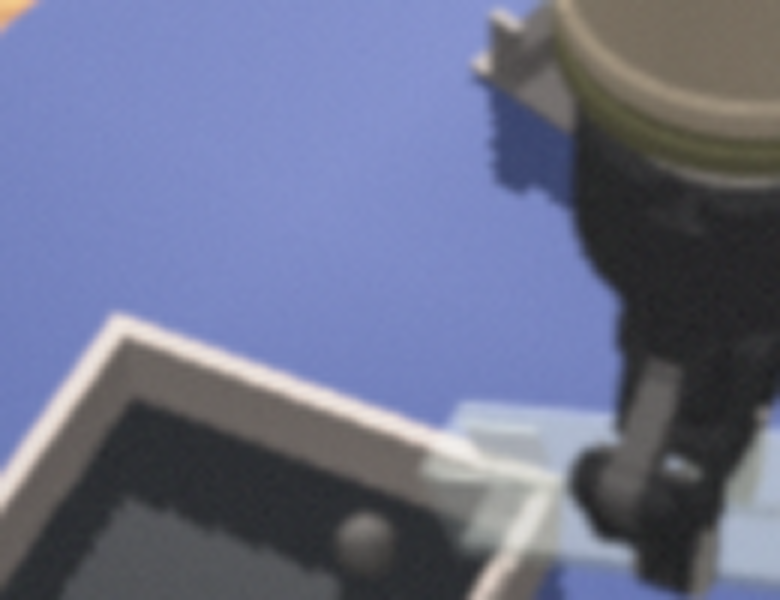

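View pics/d8c.png

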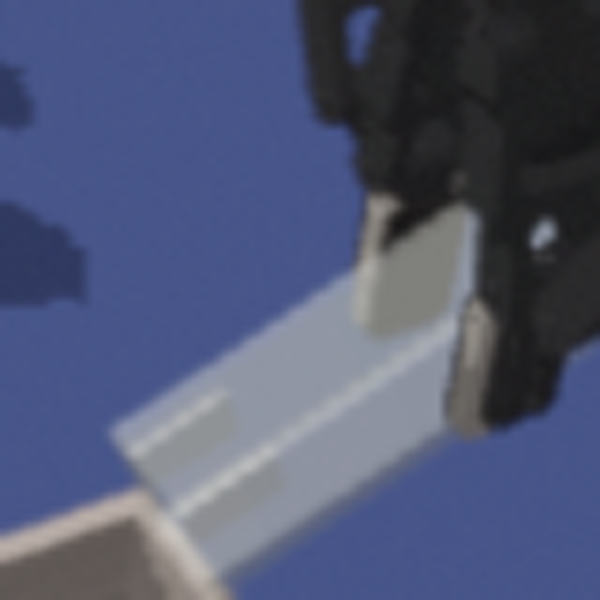

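View pics/w8.png

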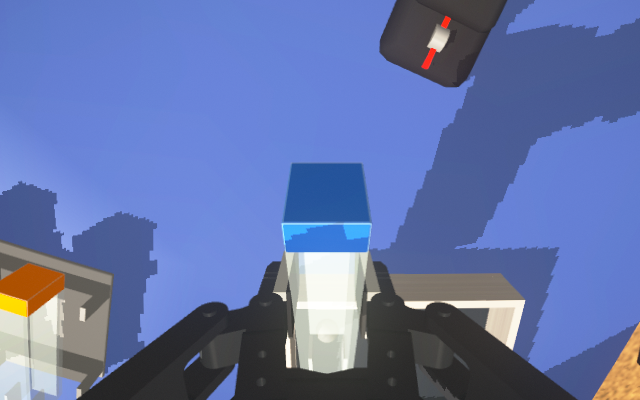

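```bash
python3 - <<'E'
from h import *
import pickle;m=pickle.load(open("w8.pkl","rb"))
crop("pics/w8.png","pics/w8c.png",270,150,120,110,6)
from scipy.optimize import least_squares
px=np.array([(291.5,163.3),(364,163.3),(370.5,223),(282.5,223)])
# yaw fixed a, unknown: cap centre end (3), tilt, yaw
obj=[(0,.014,-.017),(0,-.014,-.017),(0,-.014,.017),(0,.014,.017)]
def res(p,full=False):
    C=p[:3];a,t=p[4],p[3]
    h=np.array([np.cos(a),np.sin(a),0]);ez=-h*np.sin(t)+[0,0,np.cos(t)];ey=np.array([-np.sin(a),np.cos(a),0])
    return np.concatenate([np.array(proj(m,C+ey*y+ez*z)) for _,y,z in obj])-px.ravel()
s=least_squares(res,[.68,-.08,.1,.3,.17],x_scale=[.01,.01,.01,.1,.1]);print(s.x,np.degrees(s.x[3:]),s.fun)
for e in (-1.,1.):
    px2=px.copy();px2[2:,1]+=e;px0=px;px=px2;q=least_squares(res,s.x,x_scale=[.01,.01,.01,.1,.1]);print(e,np.degrees(q.x[3]));px=px0
E
```

```text
[ 0.6910733  -0.08201422  0.11273898  0.36910954  0.1653475 ] [21.1484186   9.47371415] [ 0.14274611 -0.34394463 -1.53645127  0.19050371  1.00212446  0.3664069
  0.1089045  -0.24130455]
-1.0 20.498799747748045
1.0 21.803983463647988
```

View pics/w8c.png

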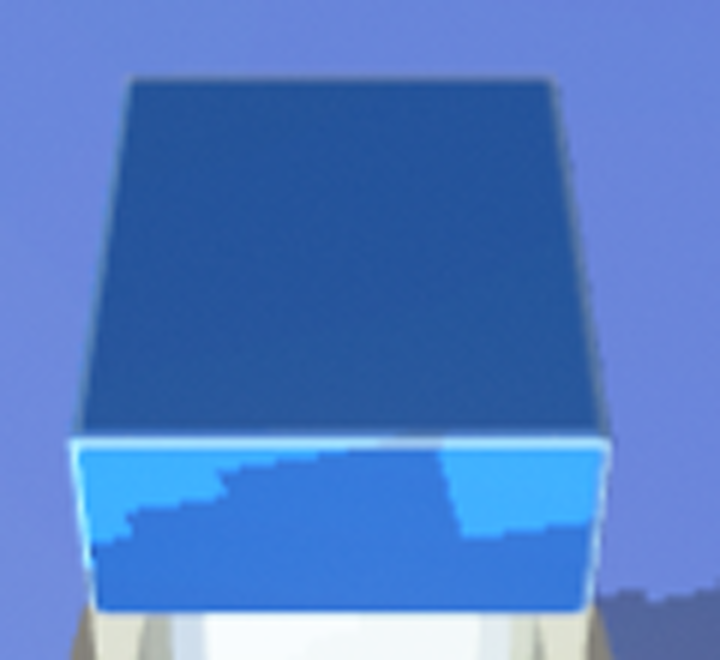

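The ball lies at tray coordinates (40, 54) mm. The tube is tipped about 21–22° (from the blue end-face corners at (292,163), (362,163), (371,223) and (282,223)), and it slid about 6 mm along in the grip. Next I carry it back.

>>> move_arm:
  series:
    - [0,0,0.03,0,0.02]
    - [-0.0095,0.03,0.02,-3.7,0.02]
    - [-0.0095,0.035,0,-3.7,0.02]
    - [-0.0095,0.035,0,-3.7,0.02]
    - [-0.0095,0.035,0,-3.7,0.02]

```text
time: 7.73
position: [0.6057, 0.0461, 0.1282]
ee_rot: [-3.141, -0.0, -0.088]
ft_force: [1.6, 0.1, -0.5]
finger_gap: 0.33
```

>>> move_arm:
  series:
    - [-0.0095,0.035,0,-3.7,0.02]
    - [-0.0095,0.035,0,0,0.02]
    - [-0.0095,0.035,0,0,0.02]
    - [-0.0095,0.035,0,0,0.02]
    - [-0.0095,0.035,0,0,0.02]

```text
time: 8.15
position: [0.5575, 0.2216, 0.1275]
ee_rot: [3.141, 0.001, -0.149]
ft_force: [1.5, 0.5, -0.8]
finger_gap: 0.325
```

>>> move_arm:
  series:
    - [-0.0095,0.035,0,0,0.02]
    - [0,0,0,0,0.02]
    - [0,0,0,0,0.02]
    - [0,0,0,0,0.02]

```text
time: 8.48
position: [0.5488, 0.2549, 0.1275]
ee_rot: [3.141, 0.0, -0.147]
ft_force: [0.3, -0.1, -0.7]
finger_gap: 0.321
```

```bash
python3 - <<'E'
from h import *
s=r.state();print(s['time'],s['position'],s['ee_rot'],s['ft_force'])
cv2.imwrite("pics/d9.png",r.camera("side"))
crop("pics/d9.png","pics/d9c.png",220,60,240,220,3)
E
```

```text
8.4833 [0.54881893 0.25492169 0.12749747] [ 3.14079607e+00  4.66110026e-04 -1.47458850e-01] [ 0.25973844 -0.06385138 -0.72457283]
```

View pics/d9c.png

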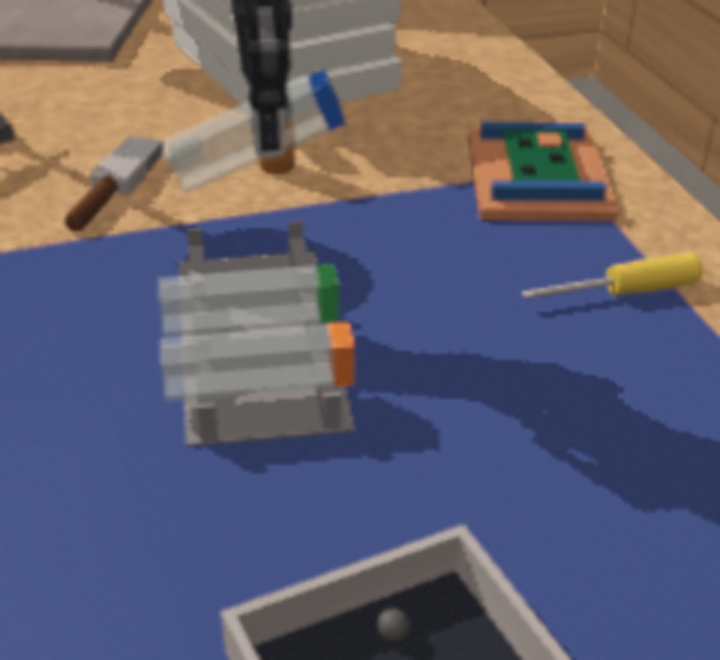

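>>> move_arm:
  series:
    - [-0.001,0.007,-0.03,0,0.02]
    - [0,0,-0.03,0,0.02]
    - [0,0,-0.014,0,0.02]
    - [0,0,0,0,0.02]

```text
time: 8.87
position: [0.5452, 0.2595, 0.0492]
ee_rot: [3.138, 0.007, -0.15]
ft_force: [-0.7, -0.8, -1.5]
finger_gap: 0.326
```

>>> move_arm:
  series:
    - [0,0,-0.005,0,0.02]
    - [0,0,-0.005,0,0.02]
    - [0,0,-0.005,0,0.02]
    - [0,0,-0.005,0,0.02]

```text
time: 9.2
position: [0.5511, 0.2625, 0.0371]
ee_rot: [-3.139, -0.006, -0.149]
ft_force: [2.6, 0.4, 4.0]
finger_gap: 0.323
```

>>> move_arm:
  series:
    - [0,0,-0.004,0,0.02]
    - [0,0,-0.004,0,0.02]
    - [0,0,-0.003,0,0.02]
    - [0,0,0,0,0.02]

```text
time: 9.53
position: [0.5483, 0.2621, 0.0228]
ee_rot: [-3.141, -0.0, -0.149]
ft_force: [2.3, 1.0, 4.1]
finger_gap: 0.324
```

```bash
python3 - <<'E'
from h import *
s=r.state();print(s['time'],s['position'],s['ee_rot'],s['ft_force'])
cv2.imwrite("pics/d10.png",r.camera("side"))
crop("pics/d10.png","pics/d10c.png",245,90,110,110,6)
E
```

```text
9.5333 [0.54828558 0.26212162 0.02283349] [-3.14131635e+00 -4.58473884e-04 -1.48510001e-01] [2.30929268 0.95437553 4.1195242 ]
```

View pics/d10c.png

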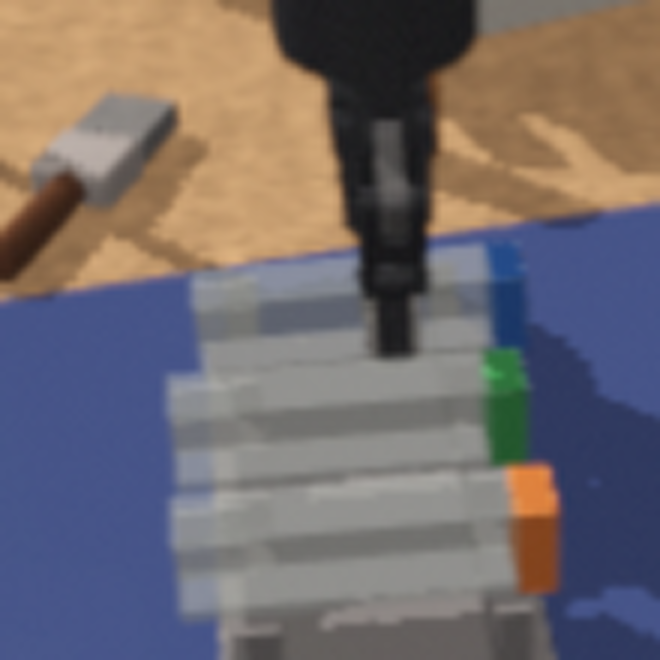

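The tube is now almost level (mouth corner (190,278), cap (490,247), against the green tube's slope). I'll press it the last bit down and let go.

>>> move_arm:
  series:
    - [0,0,-0.002,0,0.02]
    - [0,0,0,0,0.02]
    - [0,0,0,0,0.035]
    - [0,0,0,0,0.055]
    - [0,0,0,0,0.06]

```text
time: 10.0
position: [0.547, 0.2618, 0.02]
ee_rot: [3.141, 0.002, -0.148]
ft_force: [-0.3, 0.6, -0.1]
finger_gap: 0.679
```

>>> move_arm:
  series:
    - [0,0,0,0,0.06]
    - [0,0,0,0,0.06]

```text
time: 10.17
position: [0.5476, 0.2619, 0.0205]
ee_rot: [3.141, 0.001, -0.148]
ft_force: [0.4, -0.5, 0.3]
finger_gap: 0.707
```

>>> move_arm:
  series:
    - [0,0,0.02,0,0.06]
    - [0,0,0.035,0,0.06]
    - [0,0,0.04,0,0.06]
    - [0,0,0.04,0,0.06]
    - [0,0,0.0,0,0.06]

```text
time: 10.58
position: [0.5527, 0.2639, 0.1663]
ee_rot: [-3.135, -0.012, -0.148]
ft_force: [1.3, 0.7, 2.1]
finger_gap: 0.703
```

>>> move_arm:
  series:
    - [0,0,0,0,0.06]
    - [0,0,0,0,0.06]
    - [0,0,0,0,0.06]

```text
time: 10.83
position: [0.5469, 0.2616, 0.154]
ee_rot: [3.14, 0.003, -0.148]
ft_force: [-0.3, 0.0, 0.5]
finger_gap: 0.706
```

```bash
python3 - <<'E'
from h import *
m=r.camera_model("wrist");cv2.imwrite("pics/w11.png",r.camera("wrist"))
import pickle;pickle.dump(m,open("w11.pkl","wb"))
a=r.camera("side");s=r.camera("scene");print(r.state()['time'],r.state()['position'])
cv2.imwrite("pics/d11.png",a)
crop(a,"pics/d11c.png",255,60,190,240,2.5); crop(s,"pics/s11c.png",200,110,240,240,2.5)
E
```

```text
10.9833 [0.54695659 0.26164162 0.15390992]
```

View pics/w11.png

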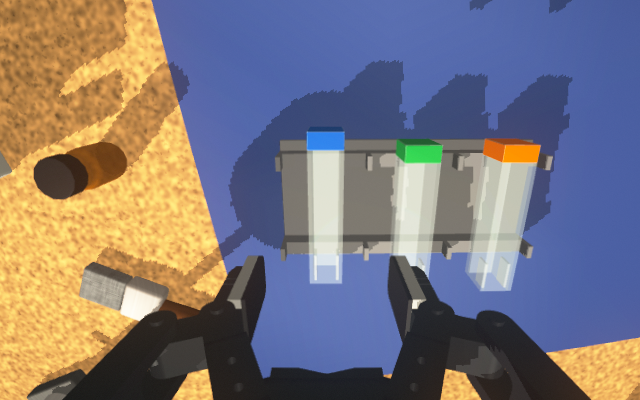

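View pics/d11c.png

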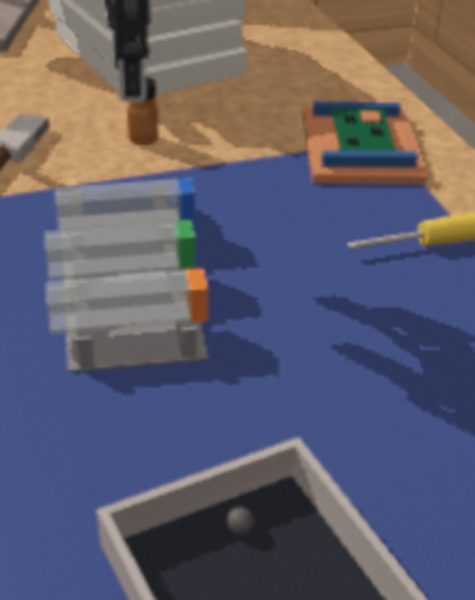

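View pics/s11c.png

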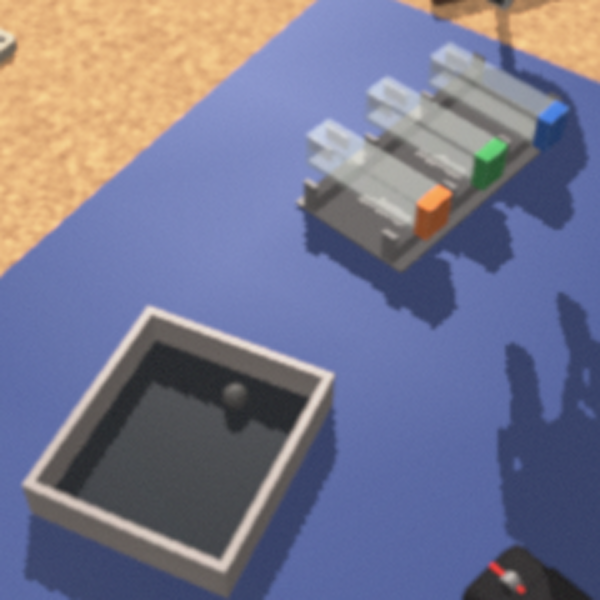

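```bash
python3 - <<'E'
from h import *
import pickle;m=pickle.load(open("w11.pkl","rb"));D=r.camera_model("side")
c=at(m,326,131.5,.054);o=at(m,325.5,283.5,.054);print(c,o,(c+o)/2,np.degrees(np.arctan2(*(c-o)[1::-1])))
d=at(D,350,267.6,.015)[:2]-[.5275,-.165];k,s=np.cos(.172),np.sin(.172);print("ball tray",d@[k,s],d@[-s,k])
print(r.finish_job())
E
```

```text
[0.59951993 0.25337992 0.054     ] [0.47022717 0.27332944 0.054     ] [0.53487355 0.26335468 0.054     ] -8.771407469968866
ball tray 0.011210731561468679 0.054737781521999984
the job is handed in; nothing more can be done
None
```

The ball is in the tray and the empty tube is back in its place on the rest, but the ball came loose without a deliberate series of taps. I also can't be certain step 1 counted.

**What I did:** The moves can't tip the tool, so I gripped the blue-ended tube near its blue end at 20 N. I then pushed its rim against the outer top edge of the tray's far wall while rising, which turned it mouth-down in the grip. The ball came free during the last push, as the rim slid off the edge, and rolled into the tray. I then pressed the tube level on the rest bars and let go.

**Last checks before handing in:**
- **Ball:** it lies at about (11, 55) mm from the tray's centre and had not moved between two pictures 2.5 s apart.
- **Tube:** it lies flat, with its centre within about 2 mm of where it began and its heading within about 0.5°.
- **Robot:** the gripper is clear of everything, and the time was about 11 s.

**What is uncertain:** step 1 needs the tube tipped at least 20° while pressed on the tray with the ball still in it.
- **Tilt:** I measured it only after the ball was out. The wrist view and a height check agreed on about 21–22°. A rougher first reading from the side view gave about 18–19°, and a closer crop of that view agreed with the higher figure.
- **Force:** it was 3.5–15 N at the readings I took during the push. I have no reading from the moment the tilt passed 20°, so the margin on this step is narrow.

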